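Load a vial crate into the rack sampler over its ramp

ROBOT

A 6-joint arm with a two-finger parallel gripper is mounted at the origin on the work surface. World frame = base frame: x ahead of the robot, y to its left, z up, the work surface at z = 0. Lengths are in m, angles in rad, forces in N, time in s.
With the tool pointing down it reaches from about 0.375 to 0.9 m from the base axis. Payload 3.1 kg.
Tool frame: the origin (TCP) lies midway between the tips of the shut fingers; the grasp point (between the pads) lies 19 mm behind it; x points along the fingers, z is the direction in which the jaws open and shut, and the axes are right-handed (so a half turn about x gives the same grasp; the last joint's range is limited). The gripper opens to 87 mm and grips with 3 to 60 N. Pads are 19 mm wide; open, the fingers measure 117 mm over their backs; the gripper's body (75 mm by 190 mm) begins 51 mm behind the grasp point.
Start: joints at [1.077, 0.527, 1.433, -0, 1.181, -0.178], TCP at [0.194, 0.594, 0.223] pointing down, gripper open.
Joint ranges: [-3.08, 3.08], [-0.75, 2.2], [0.22, 2.44], [-1.43, 4.57], [0, 2.65], [-2.85, 2.85]. Speed limits (rad/s): [2.79, 2.79, 3.14, 3.14, 3.14, 3.14].

INTERFACE

Orientations are given as a unit quaternion [x, y, z, w].
In Python, from rig import robot, optics, workorder gives the robot as it stands.
- The arm moves only by the tool arm_command, never from a script. Its argument "plan" is a list of rows, each a list of 7 numbers: the shift along the tool's x, y, z in cm, then the turn, a rotation vector about the tool's x, y, z in rad, then the finger opening in cm, from 0 to 8.7. In form: [[x, y, z, ax, ay, az, gripper], ...]. A call has 1 to 12 rows; each row shifts and turns the pose as measured when the row begins, along the tool's axes as they then stand; what a row does not reach is not made up. A row lasts 1/8 s, in which the tool goes at most 62.5 mm and 10.7 degrees, less where a joint would pass 70% of its speed; a pose out of reach is approached as far as the arm can. A call with a gripper value outside its range is refused whole. The fingers move at their own pace and stop on an object; "grip_force" is the grip in N (left out, the last holds). Time passes only in rows, so rows that do not move let the fingers close. It gives the time, the measured TCP pose, the force and the opening at its end, in the units of the state.
- robot.get_obs(): the state, without advancing time (a new reading comes with each control period).
- optics.camera(name): name is "scene" or "top" or "wrist"; returns (picture, depth): 400x640x3 uint8, blue, green, red; 400x640 float32, m along the optical axis (not along the pixel's ray), 0 where there is no reading.
- optics.camera_info(name): a dict with "mtx" (3x3 intrinsics, pixels), "k1" (the pictures are not rectified: a ray, as slopes to the right and down, at radius r is drawn at 1 + k1 r^2 times it, then the intrinsics apply), "position" and "rotation" of the camera in the world; the wrist camera has in their place "tool_from_camera" (4x4, takes a point from camera to tool coordinates, whose origin is the TCP and whose axes are the tool frame's). Camera axes: x right, y down, z forward; pixel columns grow to the right and rows downward; lengths in m; the calibration is good to about 2 mm. A picture is of the moment at which its call begins: read the wrist's pose just before it. camera_info takes no time and is no camera call.
- workorder.hand_in(): hands the job in, once; it reports no verdict.
The state is a dict: "time": time; "q": joint angles; "joint_velocities": joint speeds; "joint_torque": joint torques, N m; "position": TCP position; "tool_rot": TCP orientation; "ft_force": force on the tool from outside, world axes, zero at the start; "moment": the same for the moment, N m; "grip_width": finger opening in m.
Only numpy, scipy, OpenCV 4.12 (cv2) and the standard library are available. Lean on these libraries where they do the work, as an engineer would, in place of code of your own. Each camera call takes 0.05 s, during which the arm holds its last target. There are 200 camera calls.

TASK

Load the vial crate into the rack sampler: bring it round to the foot of the loading ramp, lug end last, and push it up between the guides and under the sampling head until its tail edge has dropped behind the lip and it lies flat on the deck. Slide it all the way rather than lifting it, keep the vials standing in it and leave the other glassware alone. Once the crate is home, press the start key on top of the head fully down for a moment and let it go.

Things in the scene. Friction and masses are not known exactly. Their poses are not given: they have to be found in the camera images.
- sampler: Rack sampler, a fixed white C-shaped bench instrument, loaded by a steel ramp. x = loading direction, up the ramp into the throat; z up; origin on the bench, mid-lane, under the lip's inner face. In its frame, mm: base y +-88; tower x 170 to 276, z to 240, with a 28 dia. glass syringe on top at x 252, y 66, to z 327. The throat is open at both sides.
- ramp_foot (a point): Foot of the ramp, mid-lane at bench level, axes as the sampler; at x = -159 mm in its frame. From here the surface rises at 13 degrees to the lip. Lane 118 mm wide between aluminium guides (faces y +-59, outer +-67) standing 14 mm above the ramp; just before the foot, 14 mm high guides flare out over 42 mm, to y +-78.
- lip (a point): Middle of the lip's crest, inner edge: x = 0, 36 mm above the bench in the sampler's frame, same axes. The crest is 3 mm wide, the ramp runs straight up to it. Behind it the flat deck lies 8 mm lower (28 above the bench), between guides 20 mm high, and ends at a fixed buffer at x = 158 mm, 40 mm tall.
- head_edge (a point): Middle of the lower outer edge of the sampling head, the solid block that overhangs deck and lip: x = -32 mm (ramp side of the lip), 170 mm above the bench, same axes. The head reaches from there to x = 177, y +-75, z 170 to 240 mm in the sampler's frame; an upright hand behind the crate would run into it.
- crate_mid (a point): The vial crate: loose, white plastic, 150 long (x) x 110 wide (y) x 50 mm high, 4 mm walls, 4 x 3 cells, six vials in it; 0.54 to 0.67 kg in all, balanced about its middle. Point: its centre, 25 mm above its underside. x runs from the tail (lug) end to the nose, z up. Home: this point at x 75 to 83, y within 5, z 53 mm in the sampler's frame, level.
- crate_lug (a point): Centre of the solid grip lug on the middle of the crate's tail wall: 30 mm long (x, out from the wall), 30 wide (y), 22 tall (25 to 47 mm above the crate's underside); 90 mm behind and 11 above crate_mid, same axes. The tail wall on both sides of it is flat and free.
- start_key (a joint): Travel of the start key, m: 0 at rest, 0.006 fully down; a spring, about 4 N at the bottom, returns it. It only needs pressing.
- start_key_top (a point): Middle of the top of the start key, a round white key of 24 mm dia. in a grey collar on top of the sampling head, 262 mm above the bench; it is pressed straight down. It is at x = 55, y = 0 in the sampler's frame; nothing stands higher within 150 mm of it.
- vial0: One of six capped amber 40 ml vials standing loose in the crate's cells: 28 dia., 95 tall, 0.06 kg; origin at the centre of its foot, z along it to the cap. Tops stand 99 above the crate's underside.
- vial1: One of six capped amber 40 ml vials standing loose in the crate's cells: 28 dia., 95 tall, 0.06 kg; origin at the centre of its foot, z along it to the cap. Tops stand 99 above the crate's underside.
- vial2: One of six capped amber 40 ml vials standing loose in the crate's cells: 28 dia., 95 tall, 0.06 kg; origin at the centre of its foot, z along it to the cap. Tops stand 99 above the crate's underside.
- vial3: One of six capped amber 40 ml vials standing loose in the crate's cells: 28 dia., 95 tall, 0.06 kg; origin at the centre of its foot, z along it to the cap. Tops stand 99 above the crate's underside.
- vial4: One of six capped amber 40 ml vials standing loose in the crate's cells: 28 dia., 95 tall, 0.06 kg; origin at the centre of its foot, z along it to the cap. Tops stand 99 above the crate's underside.
- vial5: One of six capped amber 40 ml vials standing loose in the crate's cells: 28 dia., 95 tall, 0.06 kg; origin at the centre of its foot, z along it to the cap. Tops stand 99 above the crate's underside.
- beaker: Bystander: empty glass beaker, 72 dia., 95 tall, on the bench beyond the ramp. Origin under its centre.
- dropper: Bystander: amber dropper bottle with rubber teat, 38 dia., 104 tall, on the robot's side of the ramp. Origin under its centre.
- wash_bottle: Bystander: white wash bottle, 68 dia., 200 tall. Origin under its centre.
- flask: Bystander: conical flask, 84 dia., 122 tall. Origin under its centre.
- cylinder: Bystander: measuring cylinder, foot 64 dia., 210 tall, beside the sampler's far side. Origin under its centre.
- dish: Bystander: white porcelain dish, 84 dia., 28 high. Origin under its centre.
- reagent: Bystander: amber jar with black lid, 60 dia., 120 tall. Origin under its centre.
Things that resemble listed ones, but are neither listed nor needed, are in the scene too. Leave any brown look-alike of the part that bears crate_mid alone.

How it is judged:
By the outcome, as a careful person would: the job done as asked, in the order asked, and still so for the second after the job is handed in, with the robot touching nothing.
It also fails if it takes over 70 s, if anything falls off the work surface, if the arm or the gripper's body presses on something with over 40 N, if the wrist force passes 120 N, or if a joint passes its speed limit or range.

## Working session

There is one attempt and no reset: what is moved stays moved. The work goes in short steps, Python scripts to look and compute and a tool call to move; the robot and the scene stay as the last step left them, time stands still between calls to the robot, and variables do not carry over. Pictures are saved under pics/ and viewed, about 8 in all and at most 12, crops included, and the job is handed in when it is done.

Besides the shell and the picture viewer there is one more tool, called by a JSON object that holds its "op" and its "data", one argument or row to a line. arm_command: Moves the arm, as the interface text tells. Its arguments: {"type":"object","properties":{"plan":{"type":"array"},"grip_force":{"type":"number"}},"required":["plan"]}

```bash
mkdir -p pics; ls
cat > h.py <<'E'
import numpy as np, cv2
from rig import robot, optics, workorder
from scipy.spatial.transform import Rotation as R
def snap(name,fn):
    o=robot.get_obs(); im,d=optics.camera(name); cv2.imwrite(f'pics/{fn}.png',im); 
    i=optics.camera_info(name)
    if name=='wrist':
        T=np.array(i['tool_from_camera']); Q=R.from_quat(o['tool_rot']).as_matrix()
        rot=Q@T[:3,:3]; p=Q@T[:3,3]+np.array(o['position'])
    else: rot=np.array(i['rotation']); p=np.array(i['position'])
    if rot.shape!=(3,3): rot=R.from_quat(rot).as_matrix()
    np.savez(f'pics/{fn}.npz',d=d,K=np.array(i['mtx']),k1=i['k1'],rot=rot,p=p); return im,d
def ray(fn,uv):
    z=np.load(f'pics/{fn}.npz'); K=z['K'];k=float(z['k1'])
    s=np.array([(uv[0]-K[0,2])/K[0,0],(uv[1]-K[1,2])/K[1,1]])
    u=s.copy()
    for _ in range(20): u=s/(1+k*(u@u))
    return z['p'],z['rot']@np.array([u[0],u[1],1.]),z
def dep(fn,uv,w=1):
    p,r,z=ray(fn,uv); u,v=map(int,np.round(uv)); d=z['d'][v-w:v+w+1,u-w:u+w+1]; d=d[d>0]
    return p+r*np.median(d) if d.size else None
def atz(fn,uv,h):
    p,r,_=ray(fn,uv); return p+r*(h-p[2])/r[2]
def tri(*obs):
    A=np.zeros((3,3));b=np.zeros(3)
    for fn,uv in obs:
        p,r,_=ray(fn,uv); r=r/np.linalg.norm(r);P=np.eye(3)-np.outer(r,r);A+=P;b+=P@p
    x=np.linalg.solve(A,b); return x,[np.linalg.norm(np.cross(x-ray(f,u)[0],ray(f,u)[1]/np.linalg.norm(ray(f,u)[1]))) for f,u in obs]
def cloud(fn):
    z=np.load(f'pics/{fn}.npz');h,w=z['d'].shape;uu,vv=np.meshgrid(np.arange(w),np.arange(h))
    pts=cv2.undistortPoints(np.stack([uu,vv],-1).reshape(-1,1,2).astype(float),z['K'],np.array([float(z['k1']),0,0,0])).reshape(h,w,2)
    X=np.dstack([pts,np.ones((h,w))])*z['d'][...,None]
    return X@z['rot'].T+z['p'], z['d']>0
E
python3 - <<'E'
from h import *
a,_=snap('scene','s0');b,_=snap('top','t0')
o=robot.get_obs();print(o)
for n in('scene','top','wrist'):
    i=optics.camera_info(n);print(n,i)
E
```

```text
pics
{'time': 0.1, 'q': array([ 1.07651283e+00,  5.28361548e-01,  1.43376677e+00, -3.31444943e-05,
        1.18142688e+00, -1.78498727e-01]), 'joint_velocities': array([ 0.00091945, -0.00134762, -0.00347096,  0.00012756, -0.0007816 ,
        0.00106602]), 'joint_torque': array([-7.87905883e-04, -4.40985024e+01, -1.77149910e+01,  6.34404388e-02,
        5.34057396e-02, -4.33777336e-05]), 'position': array([0.19376152, 0.5935076 , 0.22167902]), 'tool_rot': array([-0.41547622,  0.57301651,  0.41485432,  0.57177574]), 'ft_force': array([0.15616151, 0.12741924, 0.02372945]), 'moment': array([ 0.00559653, -0.00312928, -0.05933434]), 'grip_width': 0.08677710600938938}
scene {'mtx': array([[361.29391694,   0.        , 317.66530037],
       [  0.        , 361.29391694, 204.33750787],
       [  0.        ,   0.        ,   1.        ]]), 'k1': 0.02090134526176901, 'position': array([1.11730348, 0.49627535, 0.86563936]), 'rotation': array([ 0.43848952,  0.80407829, -0.3475138 , -0.20104528])}
top {'mtx': array([[503.24255879,   0.        , 321.27825349],
       [  0.        , 503.24255879, 202.42071418],
       [  0.        ,   0.        ,   1.        ]]), 'k1': -0.13497826190084575, 'position': array([0.26646235, 0.13263631, 1.5320618 ]), 'rotation': array([ 0.71262121, -0.69525976,  0.0747211 , -0.05658296])}
wrist {'mtx': array([[307.75194798,   0.        , 317.53159981],
       [  0.        , 307.75194798, 200.90734941],
       [  0.        ,   0.        ,   1.        ]]), 'k1': -0.027326312156379606, 'tool_from_camera': array([[ 6.21143107e-04, -2.98517440e-01,  9.54403977e-01,
        -1.62203348e-01],
       [-4.51994901e-04, -9.54404148e-01, -2.98517199e-01,
         8.15576797e-02],
       [ 9.99999705e-01, -2.45963831e-04, -7.27749919e-04,
        -2.32868240e-04],
       [ 0.00000000e+00,  0.00000000e+00,  0.00000000e+00,
         1.00000000e+00]])}
```

View pics/s0.png

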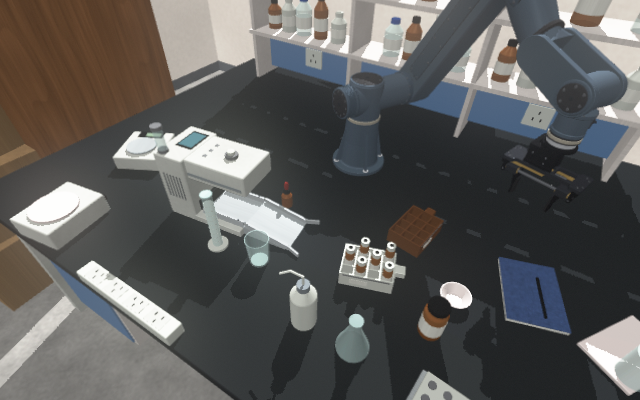

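View pics/t0.png

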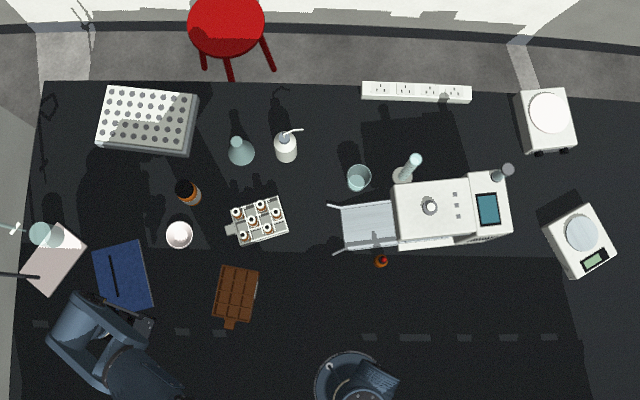

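Run:
```python
from h import *
im=cv2.imread('pics/t0.png')
a=cv2.resize(im[185:255,215:305],None,fx=6,fy=6,interpolation=cv2.INTER_CUBIC)
b=cv2.resize(im[160:265,320:520],None,fx=4,fy=4,interpolation=cv2.INTER_CUBIC)[:, :]
c=np.zeros((420+380,800,3),np.uint8)
cv2.imwrite('pics/c1.png',a);cv2.imwrite('pics/c2.png',b)
C,ok=cloud('t0')
m=ok&(C[...,2]>.225)&(C[...,2]<.25); m[:, :380]=0; m[:, 530:]=0; m[:150]=0;m[270:]=0
P=C[m][:,:2].astype(np.float32);print(len(P),np.median(C[m][:,2]),cv2.minAreaRect(P*1000),cv2.boxPoints(cv2.minAreaRect(P*1000)))
for uv in [(429,206),(345,225),(360,235),(257,220),(230,230),(300,300)]: print(uv,dep('t0',uv))
m=ok&(C[...,2]>.03)&(C[...,2]<.056); m[:,:220]=0;m[:,295:]=0;m[:185]=0;m[255:]=0
P=C[m][:,:2].astype(np.float32);r=cv2.minAreaRect(P*1000);print(len(P),r,cv2.boxPoints(r))
```

```text
6385 0.24042835029228615 ((513.4815063476562, -248.21141052246094), (175.9037322998047, 311.7220458984375), 6.978994369506836) [[ 407.24335 -104.19182]
 [ 445.1193  -413.60428]
 [ 619.71967 -392.23102]
 [ 581.84375  -82.81854]]
(429, 206) [ 0.50373748 -0.17705944  0.26359056]
(345, 225) [0.48593478 0.02206467 0.00404466]
(360, 235) [ 0.45504395 -0.0235091   0.01304349]
(257, 220) [0.48597834 0.28658107 0.05953895]
(230, 230) [0.45562421 0.36702465 0.04663542]
(300, 300) [0.25551572 0.15365153 0.00133218]
773 ((482.48382568359375, 296.8800048828125), (113.20930480957031, 181.84237670898438), 19.715673446655273) [[398.5249  363.37552]
 [459.87    192.19304]
 [566.44275 230.38449]
 [505.09766 401.56696]]
```

View pics/c1.png

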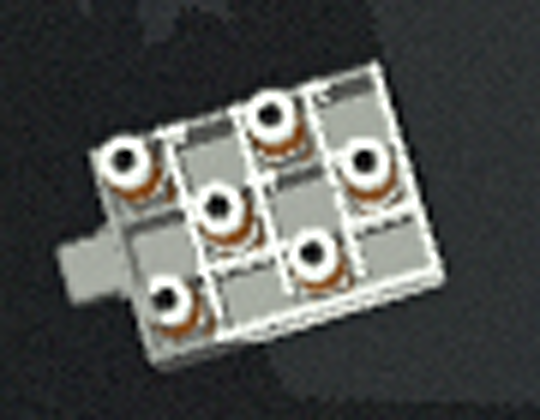

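View pics/c2.png

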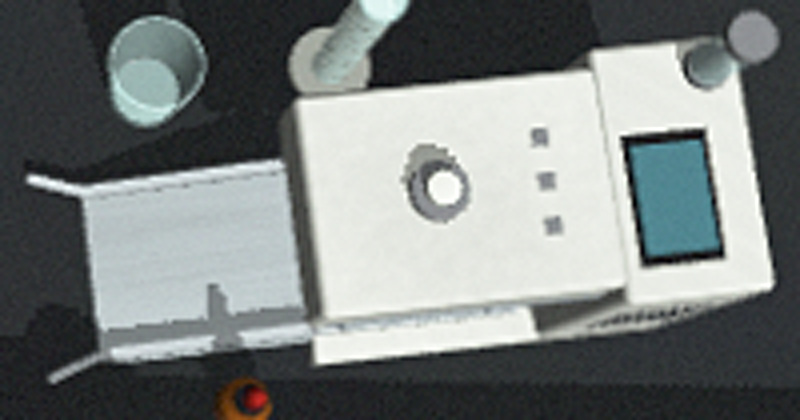

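```bash
cat > fit.py <<'E'
from h import *
from scipy.optimize import least_squares
def proj(fn,P):
    z=np.load(f'pics/{fn}.npz'); c=(P-z['p'])@z['rot']; 
    s=c[:,:2]/c[:,2:]; s=s*(1+float(z['k1'])*(s**2).sum(1,keepdims=True))
    return s*[z['K'][0,0],z['K'][1,1]]+[z['K'][0,2],z['K'][1,2]]
def world(p,M):
    c,s=np.cos(p[2]),np.sin(p[2]); M=np.array(M,float)/1000
    return np.c_[p[0]+c*M[:,0]-s*M[:,1],p[1]+s*M[:,0]+c*M[:,1],M[:,2]]
def fit(views,x0):
    f=lambda p:np.concatenate([(proj(fn,world(p,M))-np.array(uv)).ravel() for fn,M,uv in views])
    r=least_squares(f,x0,loss='soft_l1'); return r.x,[np.round((proj(fn,world(r.x,M))-np.array(uv)),1).tolist() for fn,M,uv in views]
E
python3 - <<'E'
from fit import *
u4=lambda L:(np.array(L)+.5)/4-.5+[320,160]
u6=lambda L:(np.array(L)+.5)/6-.5+[215,185]
S=[(-32,75,240),(-32,-75,240),(55,0,262),(276,-88,240),(-159,59,0),(-201,78,14),(-201,-78,14)]
p,e=fit([('t0',S,u4([(297,102),(320,322),(446,185),(775,288),(83,195),(27,178),(50,381)]))],[.48,-.12,-1.45]);print('sampler',p,e)
C=[(75,55,50),(-75,55,50),(-75,-55,50),(75,-55,50),(-105,15,47),(-105,-15,47)]
C+=[(a,b,99) for a,b in [(-53,34),(-18,34) ]]
C[6:]=[(-53,34,99),(-18,0,99),(18,-34,99),(-53,-34,99),(18,34,99),(53,0,99)]
uv=[(378,63),(93,150),(150,345),(440,268),(60,243),(76,304),(124,162),(217,206),(313,255),(166,300),(270,116),(366,160)]
q,e=fit([('t0',C,u6(uv))],[.48,.285,-1.25]);print('crate',q,e)
np.save('p0.npy',np.array([p,q]))
c,s=np.cos(p[2]),np.sin(p[2]);T=np.array([[c,s],[-s,c]])
print('crate in sampler',T@(q[:2]-p[:2])*1000,np.degrees(q[2]-p[2]))
for n,u,h in [('dropper',(381,261),.1),('beaker',(358,179),.05),('dish',(179,235),.028),('reagent',(186,188),.12),('flask',(240,152),.05),('wash',(287,150),.1),('brown',(229,325),.03),('brown2',(258,268),.03)]:
    w=atz('t0',u,h)[:2];t=q[2];Q=np.array([[np.cos(t),np.sin(t)],[-np.sin(t),np.cos(t)]])
    print(n,w.round(3),'sampler',(T@(w-p[:2])*1000).round(),'crate',(Q@(w-q[:2])*1000).round())
o=robot.get_obs();print(R.from_quat(o['tool_rot']).as_matrix().round(3))
E
```

```text
sampler [ 0.49593578 -0.12832042 -1.44322291] [[[-0.8, -1.6], [0.9, -0.6], [-0.1, 0.6], [0.3, 0.4], [-0.0, 1.2], [-0.0, -0.0], [-0.2, -0.2]]]
crate [ 0.48880225  0.28226335 -1.23999217] [[[0.0, -0.2], [-0.5, 0.0], [0.2, 2.6], [0.4, 0.4], [-0.8, 0.3], [-0.8, -0.3], [1.0, -0.3], [0.5, -0.1], [-0.2, -0.8], [0.6, -0.9], [0.3, 0.2], [-0.8, 0.3]]]
crate in sampler [-408.15476396   45.16205463] 11.644263742879955
dropper [ 0.371 -0.075] sampler [ -68. -117.] crate [ 300. -228.]
beaker [ 0.621 -0.012] sampler [-99. 139.] crate [322.  29.]
dish [0.438 0.524] sampler [-654.   26.] crate [-245.   31.]
reagent [0.564 0.49 ] sampler [-604.  146.] crate [-172.  139.]
flask [0.696 0.349] sampler [-448.  259.] crate [  4. 218.]
wash [0.691 0.204] sampler [-304.  236.] crate [140. 166.]
brown [0.177 0.359] sampler [-524. -254.] crate [-174. -270.]
brown2 [0.346 0.281] sampler [-425.  -96.] crate [ -45. -135.]
[[-0.001 -0.951  0.311]
 [-0.002  0.311  0.951]
 [-1.     0.    -0.002]]
```

```bash
cat > go.py <<'E'
from fit import *
import json,sys
SP,CP=np.load('p0.npy')
def pose(fr,x,y,z,t=60,yaw=0):
    "fr=(x,y,yaw) frame, mm; tool tilt t deg below horizontal; -> pos, Rot"
    w=world(fr,[(x,y,z)])[0]; a=fr[2]+np.radians(yaw); t=np.radians(t)
    X=np.array([np.cos(a)*np.cos(t),np.sin(a)*np.cos(t),-np.sin(t)]);Z=np.array([-np.sin(a),np.cos(a),0])
    return w,R.from_matrix(np.c_[X,np.cross(Z,X),Z])
def rows(way,grip,step=4.,ang=8.,start=None):
    o=robot.get_obs(); p,r=start or (np.array(o['position']),R.from_quat(o['tool_rot'])); out=[]
    for P,Q in way:
        rv=(r.inv()*Q).as_rotvec(); n=max(1,int(np.ceil(max(np.linalg.norm(P-p)*100/step,np.degrees(np.linalg.norm(rv))/ang))))
        for k in range(n):
            p2=p+(P-p)/(n-k); r2=r*R.from_rotvec(rv/n)
            d=r.inv().apply(p2-p)*100
            out.append([*d.round(2).tolist(),*(rv/n).round(3).tolist(),grip]); p,r=p2,r2
        
    for i in range(0,len(out),12): print(json.dumps(out[i:i+12]))
def where(fr=None):
    o=robot.get_obs(); fr=SP if fr is None else fr
    c,s=np.cos(fr[2]),np.sin(fr[2]);T=np.array([[c,s],[-s,c]])
    m=R.from_quat(o['tool_rot']).as_matrix()
    print('t',round(o['time'],2),'frame',(T@(np.array(o['position'])[:2]-fr[:2])*1000).round(1),'z',round(o['position'][2]*1000,1),'tilt',np.degrees(np.arcsin(-m[2,0])).round(1),'yaw',np.degrees(np.arctan2(m[1,0],m[0,0])-fr[2]).round(1),'roll',np.degrees(m[2,2]).round(1),'F',np.round(o['ft_force'],1),'w',round(o['grip_width'],4),'q',np.round(o['q'],2))
E
python3 - <<'E'
from go import *
rows([pose(CP,-150,0,140)],6.0)
E
```

```text
[[1.02, -3.58, -1.05, 0.113, 0.03, -0.061, 6.0], [1.27, -3.61, -0.61, 0.113, 0.03, -0.061, 6.0], [1.49, -3.57, -0.17, 0.113, 0.03, -0.061, 6.0], [1.71, -3.47, 0.28, 0.113, 0.03, -0.061, 6.0], [1.9, -3.3, 0.72, 0.113, 0.03, -0.061, 6.0], [2.06, -3.08, 1.14, 0.113, 0.03, -0.061, 6.0], [2.2, -2.8, 1.53, 0.113, 0.03, -0.061, 6.0], [2.31, -2.47, 1.9, 0.113, 0.03, -0.061, 6.0]]
```

{"op": "arm_command", "data": {
  "plan": [
    [1.02,-3.58,-1.05,0.113,0.03,-0.061,6.0],
    [1.27,-3.61,-0.61,0.113,0.03,-0.061,6.0],
    [1.49,-3.57,-0.17,0.113,0.03,-0.061,6.0],
    [1.71,-3.47,0.28,0.113,0.03,-0.061,6.0],
    [1.9,-3.3,0.72,0.113,0.03,-0.061,6.0],
    [2.06,-3.08,1.14,0.113,0.03,-0.061,6.0],
    [2.2,-2.8,1.53,0.113,0.03,-0.061,6.0],
    [2.31,-2.47,1.9,0.113,0.03,-0.061,6.0]
  ],
  "grip_force": 25
}}

```text
time: 1.1
position: [0.4421, 0.4156, 0.1382]
tool_rot: [-0.29, 0.642, -0.084, 0.704]
ft_force: [0.9, 0.1, -1.4]
grip_width: 0.0601
```

Run:
```python
from go import *
where(CP)
snap('wrist','w1')
where(CP)
```

```text
t 1.1 frame [-141.3   -0.9] z 138.2 tilt 58.9 yaw -0.8 roll 0.4 F [ 0.9  0.1 -1.4] w 0.0601 q [ 0.8   0.76  1.36 -0.49  1.33  0.69]
t 1.15 frame [-137.6    1.8] z 136.1 tilt 58.7 yaw -1.0 roll 0.4 F [ 2.7  0.8 -1.1] w 0.06 q [ 0.8   0.76  1.36 -0.49  1.33  0.69]
```

View pics/w1.png

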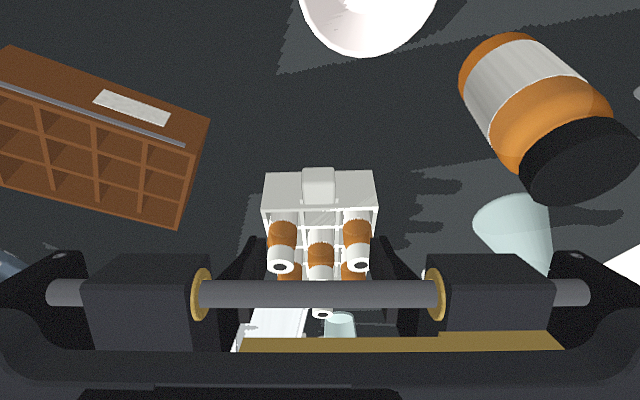

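Run:
```python
from go import *
C=[(-75,55,50),(-75,-55,50),(-75,-55,0),(-75,55,0)]
print(fit([('w1',C,[(378,206),(262,209),(264,172),(376,170)])],CP),CP)
where(CP)
rows([pose(CP,-120,0,60),pose(CP,-88,0,22)],6.0,step=2.5)
```

```text
(array([ 0.48872932,  0.28421595, -1.24060974]), [[[1.3, 0.4], [-1.1, -0.1], [2.4, 0.1], [-3.5, -0.4]]]) [ 0.48880225  0.28226335 -1.23999217]
t 1.15 frame [-137.6    1.8] z 136.1 tilt 58.7 yaw -1.0 roll 0.4 F [ 2.7  0.8 -1.1] w 0.06 q [ 0.8   0.76  1.36 -0.49  1.33  0.69]
[[1.85, 0.61, -0.05, -0.007, -0.002, 0.006, 6.0], [1.86, 0.6, -0.05, -0.007, -0.002, 0.006, 6.0], [1.86, 0.59, -0.05, -0.007, -0.002, 0.006, 6.0], [1.86, 0.58, -0.05, -0.007, -0.002, 0.006, 6.0], [2.45, -0.44, 0.0, -0.0, -0.0, -0.0, 6.0], [2.45, -0.44, -0.0, -0.0, -0.0, -0.0, 6.0]]
```

{"op": "arm_command", "data": {
  "plan": [
    [1.85,0.61,-0.05,-0.007,-0.002,0.006,6.0],
    [1.86,0.6,-0.05,-0.007,-0.002,0.006,6.0],
    [1.86,0.59,-0.05,-0.007,-0.002,0.006,6.0],
    [1.86,0.58,-0.05,-0.007,-0.002,0.006,6.0],
    [0,0,0,0,0,0,6]
  ]
}}

```text
time: 1.78
position: [0.4497, 0.3937, 0.0545]
tool_rot: [-0.292, 0.646, -0.069, 0.702]
ft_force: [1.4, 0.2, 0.1]
grip_width: 0.0605
```

Run:
```python
from go import *
where(CP)
rows([pose(CP,-87,0,22)],6.0,step=1.6)
```

```text
t 1.77 frame [-118.1   -0.8] z 54.5 tilt 60.1 yaw -0.7 roll -0.3 F [1.4 0.2 0.1] w 0.0605 q [ 0.76  0.85  1.44 -0.51  1.15  0.72]
[[1.45, -0.36, 0.04, -0.0, -0.002, -0.001, 6.0], [1.46, -0.36, 0.03, -0.0, -0.002, -0.001, 6.0], [1.46, -0.36, 0.03, -0.0, -0.002, -0.001, 6.0]]
```

Descend, settle, close.

{"op": "arm_command", "data": {
  "plan": [
    [1.45,-0.36,0.04,0,-0.002,-0.001,6.0],
    [1.46,-0.36,0.03,0,-0.002,-0.001,6.0],
    [1.3,-0.33,0.03,0,-0.002,-0.001,6.0],
    [0,0,0,0,0,0,6.0],
    [0,0,0,0,0,0,2.5],
    [0,0,0,0,0,0,2.5],
    [0,0,0,0,0,0,2.5],
    [0,0,0,0,0,0,2.5],
    [0,0,0,0,0,0,2.5],
    [0,0,0,0,0,0,2.5]
  ]
}}

```text
time: 3.02
position: [0.4613, 0.3651, 0.0233]
tool_rot: [-0.292, 0.643, -0.068, 0.705]
ft_force: [-0.3, 0.4, 0.3]
grip_width: 0.0302
```

Run:
```python
from go import *
where(CP)
snap('wrist','w2');snap('top','t2')
```

```text
t 3.02 frame [-87.3   0.9] z 23.3 tilt 60.0 yaw 0.3 roll 0.2 F [-0.3  0.4  0.3] w 0.0302 q [ 0.72  0.88  1.49 -0.56  1.06  0.74]
```

View pics/w2.png

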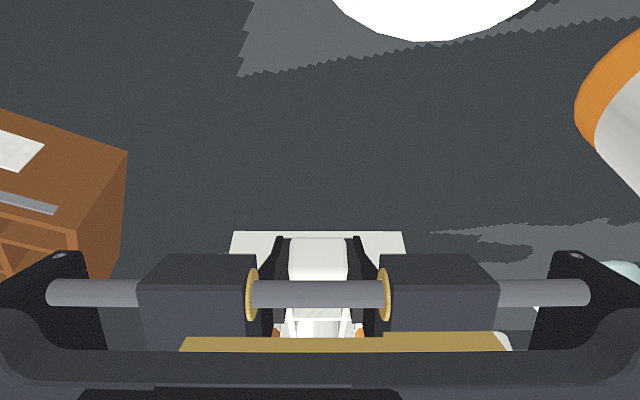

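Run:
```python
from go import *
where()
rows([pose(SP,-335,0,23)],2.5,step=1.4)
```

```text
t 3.12 frame [-493.8   28.4] z 23.3 tilt 60.0 yaw 11.9 roll 0.2 F [-0.2  0.4 -0.2] w 0.0296 q [ 0.72  0.88  1.49 -0.56  1.06  0.74]
[[0.63, -1.08, -0.5, 0.015, 0.009, -0.0, 2.5], [0.63, -1.09, -0.48, 0.015, 0.009, -0.0, 2.5], [0.63, -1.09, -0.46, 0.015, 0.009, -0.0, 2.5], [0.64, -1.1, -0.43, 0.015, 0.009, -0.0, 2.5], [0.64, -1.11, -0.41, 0.015, 0.009, -0.0, 2.5], [0.64, -1.11, -0.39, 0.015, 0.009, -0.0, 2.5], [0.65, -1.12, -0.37, 0.015, 0.009, -0.0, 2.5], [0.65, -1.12, -0.35, 0.015, 0.009, -0.0, 2.5], [0.65, -1.13, -0.33, 0.015, 0.009, -0.0, 2.5], [0.66, -1.13, -0.3, 0.015, 0.009, -0.0, 2.5], [0.66, -1.14, -0.28, 0.015, 0.009, -0.0, 2.5], [0.66, -1.14, -0.26, 0.015, 0.009, -0.0, 2.5]]
```

{"op": "arm_command", "data": {
  "plan": [
    [0.63,-1.08,-0.5,0.015,0.009,0,2.5],
    [0.63,-1.09,-0.48,0.015,0.009,0,2.5],
    [0.63,-1.09,-0.46,0.015,0.009,0,2.5],
    [0.64,-1.1,-0.43,0.015,0.009,0,2.5],
    [0.64,-1.11,-0.41,0.015,0.009,0,2.5],
    [0.64,-1.11,-0.39,0.015,0.009,0,2.5]
  ]
}}

```text
time: 3.88
position: [0.4617, 0.2863, 0.0237]
tool_rot: [-0.255, 0.655, -0.102, 0.704]
ft_force: [1.5, 4.4, 1.0]
grip_width: 0.03
```

Run:
```python
from go import *
where()
rows([pose(SP,-335,0,22.5)],2.5,step=1.4)
```

```text
t 3.88 frame [-415.6   18.8] z 23.7 tilt 60.5 yaw 7.0 roll 0.7 F [1.5 4.4 1. ] w 0.03 q [ 0.61  0.84  1.62 -0.6   0.97  0.8 ]
[[0.66, -1.13, -0.45, 0.013, 0.01, -0.002, 2.5], [0.66, -1.13, -0.42, 0.013, 0.01, -0.002, 2.5], [0.67, -1.14, -0.4, 0.013, 0.01, -0.002, 2.5], [0.67, -1.14, -0.38, 0.013, 0.01, -0.002, 2.5], [0.68, -1.15, -0.36, 0.013, 0.01, -0.002, 2.5], [0.68, -1.15, -0.34, 0.013, 0.01, -0.002, 2.5]]
```

{"op": "arm_command", "data": {
  "plan": [
    [0.66,-1.13,-0.45,0.013,0.01,-0.002,2.5],
    [0.66,-1.13,-0.42,0.013,0.01,-0.002,2.5],
    [0.67,-1.14,-0.4,0.013,0.01,-0.002,2.5],
    [0.67,-1.14,-0.38,0.013,0.01,-0.002,2.5],
    [0.68,-1.15,-0.36,0.013,0.01,-0.002,2.5],
    [0.68,-1.15,-0.34,0.013,0.01,-0.002,2.5],
    [0,0,0,0,0,0,2.5]
  ]
}}

```text
time: 4.75
position: [0.4529, 0.1976, 0.0233]
tool_rot: [-0.224, 0.67, -0.142, 0.693]
ft_force: [1.1, -1.2, -0.7]
grip_width: 0.0298
```

Run:
```python
from go import *
where()
im,_=snap('top','t3')
cv2.imwrite('pics/c3.png',cv2.resize(im[170:270,235:415],None,fx=4,fy=4,interpolation=cv2.INTER_CUBIC))
```

```text
t 4.75 frame [-328.7   -1.2] z 23.3 tilt 59.9 yaw -0.3 roll 0.1 F [ 1.1 -1.2 -0.7] w 0.0298 q [ 0.48  0.81  1.75 -0.65  0.89  0.85]
```

View pics/c3.png

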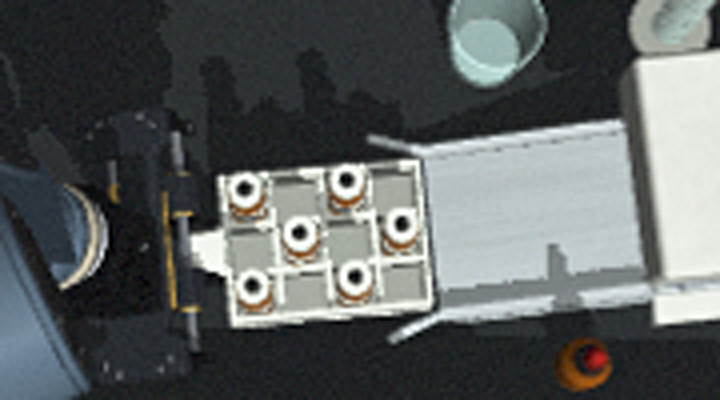

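Run:
```python
from go import *
u4=lambda L:(np.array(L)+.5)/4-.5+[235,170]
C=[(75,55,50),(-75,55,50),(-75,-55,50),(75,-55,50),(-53,34,99),(-18,0,99),(18,-34,99),(-53,-34,99),(18,34,99),(53,0,99)]
q,e=fit([('t3',C,u4([(416,161),(218,177),(231,318),(433,302),(245,195),(300,238),(354,281),(253,288),(347,187),(402,230)]))],[.46,.12,-1.44]);print(e)
c,s=np.cos(SP[2]),np.sin(SP[2]);T=np.array([[c,s],[-s,c]])
print(q,T@(q[:2]-SP[:2])*1000,np.degrees(q[2]-SP[2]))
```

```text
[[[0.4, 0.1], [-0.2, 0.4], [-0.4, 1.9], [-0.3, 1.4], [0.7, -0.3], [0.1, -0.4], [0.1, -0.5], [0.7, -0.1], [-0.3, -0.4], [-0.8, -0.6]]]
[ 0.46101166  0.11235095 -1.45782249] [-243.15887323   -4.02025434] -0.8364943032310077
```

Run:
```python
from go import *
where()
rows([pose(SP,-322,1.8,23,60,.6)],2.5,step=.5)
```

```text
t 4.8 frame [-328.9   -1.2] z 23.3 tilt 59.9 yaw -0.3 roll 0.0 F [ 2.  -1.9  0.2] w 0.0298 q [ 0.48  0.81  1.75 -0.65  0.89  0.85]
[[0.19, -0.29, 0.15, -0.008, -0.004, 0.001, 2.5], [0.19, -0.29, 0.15, -0.008, -0.004, 0.001, 2.5]]
```

{"op": "arm_command", "data": {
  "plan": [
    [0.19,-0.29,0.15,-0.008,-0.004,0.001,2.5],
    [0.19,-0.29,0.15,-0.008,-0.004,0.001,2.5],
    [0,0,0,0,0,0,2.5],
    [0,0,0,0,0,0,5],
    [0,0,0,0,0,0,5],
    [0,0,0,0,0,0,5]
  ]
}}

```text
time: 5.55
position: [0.4529, 0.1917, 0.0228]
tool_rot: [-0.228, 0.671, -0.137, 0.692]
ft_force: [-0.1, -0.1, 0.3]
grip_width: 0.0479
```

Run:
```python
from go import *
where()
rows([pose(SP,-300,0,26),pose(SP,-240,0,30),pose(SP,-190,0,36)],5.0,step=1)
```

```text
t 5.55 frame [-322.9   -2. ] z 22.8 tilt 60.0 yaw -0.1 roll -0.3 F [-0.1 -0.1  0.3] w 0.0479 q [ 0.47  0.81  1.76 -0.66  0.88  0.84]
[[0.29, -0.71, 0.06, 0.002, -0.0, -0.0, 5.0], [0.29, -0.71, 0.06, 0.002, -0.0, -0.0, 5.0], [0.29, -0.71, 0.07, 0.002, -0.0, -0.0, 5.0], [0.38, -0.77, 0.0, 0.0, 0.0, -0.0, 5.0], [0.38, -0.77, 0.0, 0.0, 0.0, -0.0, 5.0], [0.38, -0.77, 0.0, 0.0, 0.0, -0.0, 5.0], [0.38, -0.77, 0.0, 0.0, 0.0, -0.0, 5.0], [0.38, -0.77, 0.0, 0.0, 0.0, -0.0, 5.0], [0.38, -0.77, -0.0, 0.0, 0.0, -0.0, 5.0], [0.38, -0.77, 0.0, 0.0, 0.0, -0.0, 5.0], [0.33, -0.77, 0.0, 0.0, 0.0, -0.0, 5.0], [0.33, -0.77, 0.0, 0.0, 0.0, -0.0, 5.0]]
[[0.33, -0.77, -0.0, 0.0, 0.0, -0.0, 5.0], [0.33, -0.77, 0.0, 0.0, 0.0, -0.0, 5.0], [0.33, -0.77, 0.0, 0.0, 0.0, -0.0, 5.0], [0.33, -0.77, -0.0, 0.0, 0.0, -0.0, 5.0]]
```

{"op": "arm_command", "data": {
  "plan": [
    [0.29,-0.71,0.06,0.002,0,0,5.0],
    [0.29,-0.71,0.06,0.002,0,0,5.0],
    [0.29,-0.71,0.07,0.002,0,0,5.0],
    [0.38,-0.77,0.0,0,0,0,5.0],
    [0.38,-0.77,0.0,0,0,0,5.0],
    [0.38,-0.77,0.0,0,0,0,5.0]
  ]
}}

```text
time: 6.3
position: [0.4613, 0.1429, 0.0262]
tool_rot: [-0.224, 0.671, -0.137, 0.694]
ft_force: [-0.6, 3.2, -3.4]
grip_width: 0.0498
```

Run:
```python
from go import *
where()
rows([pose(SP,-240,0,30),pose(SP,-190,0,37)],5.0,step=1)
snap('scene','s4')
```

```text
t 6.3 frame [-2.734e+02  2.000e-01] z 26.2 tilt 60.3 yaw -0.0 roll -0.0 F [-0.6  3.2 -3.4] w 0.0498 q [ 0.37  0.79  1.82 -0.72  0.81  0.83]
[[0.33, -0.77, -0.0, -0.0, -0.0, -0.001, 5.0], [0.33, -0.77, -0.0, -0.0, -0.0, -0.001, 5.0], [0.33, -0.77, -0.0, -0.0, -0.0, -0.001, 5.0], [0.33, -0.77, -0.0, -0.0, -0.0, -0.001, 5.0], [0.32, -0.78, 0.0, 0.0, 0.0, 0.0, 5.0], [0.32, -0.78, 0.0, 0.0, 0.0, 0.0, 5.0], [0.32, -0.78, -0.0, 0.0, 0.0, 0.0, 5.0], [0.32, -0.78, 0.0, 0.0, 0.0, 0.0, 5.0], [0.32, -0.78, 0.0, 0.0, 0.0, 0.0, 5.0], [0.32, -0.78, -0.0, 0.0, 0.0, 0.0, 5.0]]
```

{"op": "arm_command", "data": {
  "plan": [
    [0.33,-0.77,0,0,0,-0.001,5.0],
    [0.33,-0.77,0,0,0,-0.001,5.0],
    [0.33,-0.77,0,0,0,-0.001,5.0],
    [0.33,-0.77,0,0,0,-0.001,5.0],
    [0.32,-0.78,0,0,0,0,5.0],
    [0.32,-0.78,0,0,0,0,5.0],
    [0.32,-0.78,0,0,0,0,5.0],
    [0.32,-0.78,0,0,0,0,5.0]
  ]
}}

```text
time: 7.35
position: [0.4696, 0.071, 0.0352]
tool_rot: [-0.226, 0.671, -0.139, 0.693]
ft_force: [0.3, 2.7, -2.9]
grip_width: 0.0501
```

Run:
```python
from go import *
where()
rows([pose(SP,-165,0,38),pose(SP,-95,0,54)],5.0,step=1)
im,_=snap('top','t5')
im2,_=snap('scene','s5')
a=cv2.resize(im[170:270,265:425],(640,400),interpolation=cv2.INTER_CUBIC)
b=cv2.resize(im2[150:300,200:420],(290*1,198));b=cv2.resize(im2[160:285,190:350],(250,195))
cv2.imwrite('pics/c5.png',a)
```

```text
t 7.35 frame [-201.1   -0.8] z 35.2 tilt 60.0 yaw -0.3 roll -0.1 F [ 0.3  2.7 -2.9] w 0.0501 q [ 0.24  0.76  1.89 -0.83  0.74  0.8 ]
[[0.39, -0.81, 0.02, 0.0, -0.001, 0.0, 5.0], [0.39, -0.82, 0.02, 0.0, -0.001, 0.0, 5.0], [0.39, -0.82, 0.02, 0.0, -0.001, 0.0, 5.0], [0.39, -0.82, 0.02, 0.0, -0.001, 0.0, 5.0], [0.26, -0.86, -0.0, -0.0, 0.0, -0.0, 5.0], [0.26, -0.86, -0.0, -0.0, 0.0, -0.0, 5.0], [0.26, -0.86, -0.0, -0.0, 0.0, -0.0, 5.0], [0.26, -0.86, -0.0, -0.0, 0.0, -0.0, 5.0], [0.26, -0.86, -0.0, -0.0, 0.0, -0.0, 5.0], [0.26, -0.86, -0.0, -0.0, 0.0, -0.0, 5.0], [0.26, -0.86, -0.0, -0.0, 0.0, -0.0, 5.0], [0.26, -0.86, -0.0, -0.0, 0.0, -0.0, 5.0]]
```

View pics/c5.png

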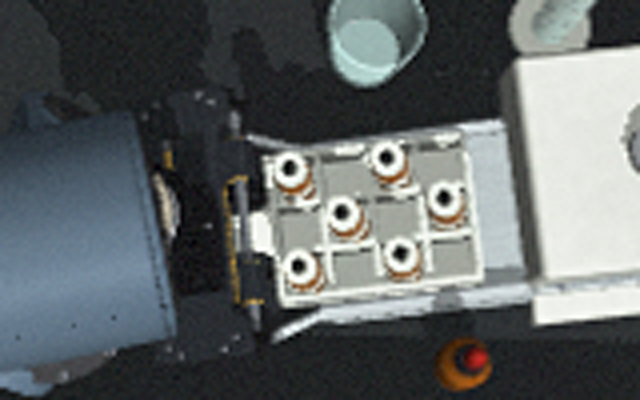

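{"op": "arm_command", "data": {
  "plan": [
    [0.39,-0.81,0.02,0,-0.001,0,5.0],
    [0.39,-0.82,0.02,0,-0.001,0,5.0],
    [0.39,-0.82,0.02,0,-0.001,0,5.0],
    [0.39,-0.82,0.02,0,-0.001,0,5.0],
    [0.26,-0.86,0,0,0,0,5.0],
    [0.26,-0.86,0,0,0,0,5.0],
    [0.26,-0.86,0,0,0,0,5.0]
  ]
}}

```text
time: 8.32
position: [0.4791, 0.0079, 0.0452]
tool_rot: [-0.225, 0.668, -0.138, 0.695]
ft_force: [-0.8, 3.9, -1.6]
grip_width: 0.0499
```

Run:
```python
from go import *
where()
rows([pose(SP,-95,0,54)],5.0,step=.9)
```

```text
t 8.32 frame [-137.3    0.6] z 45.2 tilt 60.2 yaw 0.7 roll 0.3 F [-0.8  3.9 -1.6] w 0.0499 q [ 0.1   0.73  1.93 -0.92  0.68  0.76]
[[0.27, -0.82, -0.01, -0.0, 0.001, -0.001, 5.0], [0.27, -0.82, -0.01, -0.0, 0.001, -0.001, 5.0], [0.27, -0.82, -0.01, -0.0, 0.001, -0.001, 5.0], [0.27, -0.82, -0.01, -0.0, 0.001, -0.001, 5.0], [0.27, -0.82, -0.01, -0.0, 0.001, -0.001, 5.0]]
```

{"op": "arm_command", "data": {
  "plan": [
    [0.27,-0.82,-0.01,0,0.001,-0.001,5.0],
    [0.27,-0.82,-0.01,0,0.001,-0.001,5.0],
    [0.27,-0.82,-0.01,0,0.001,-0.001,5.0],
    [0.27,-0.82,-0.01,0,0.001,-0.001,5.0],
    [0.2,-0.5,0,0,0,0,5.0],
    [0.2,-0.4,0,0,0,0,5.0]
  ]
}}

```text
time: 9.07
position: [0.485, -0.0358, 0.0547]
tool_rot: [-0.225, 0.668, -0.138, 0.696]
ft_force: [-2.9, 13.8, 7.3]
grip_width: 0.0501
```

Run:
```python
from go import *
where()
rows([pose(SP,-60,0,61)],5.0,step=.4)
```

```text
t 9.07 frame [-93.2   0.9] z 54.7 tilt 60.2 yaw 0.8 roll 0.4 F [-2.9 13.8  7.3] w 0.0501 q [ 0.01  0.71  1.95 -0.96  0.64  0.71]
[[0.12, -0.36, -0.01, -0.0, 0.001, -0.0, 5.0], [0.12, -0.36, -0.01, -0.0, 0.001, -0.0, 5.0], [0.12, -0.35, -0.01, -0.0, 0.001, -0.0, 5.0], [0.12, -0.35, -0.01, -0.0, 0.001, -0.0, 5.0], [0.12, -0.35, -0.01, -0.0, 0.001, -0.0, 5.0], [0.12, -0.35, -0.01, -0.0, 0.001, -0.0, 5.0], [0.12, -0.35, -0.01, -0.0, 0.001, -0.0, 5.0], [0.12, -0.35, -0.01, -0.0, 0.001, -0.0, 5.0], [0.12, -0.35, -0.01, -0.0, 0.001, -0.0, 5.0]]
```

Run:
```python
from go import *
im,_=snap('top','t6')
im2,_=snap('scene','s6')
where()
a=cv2.resize(im[170:270,285:425],(560,400),interpolation=cv2.INTER_CUBIC)
b=cv2.resize(im2[150:280,190:340],None,fx=3.7,fy=3.07,interpolation=cv2.INTER_CUBIC)
b=cv2.resize(im2[170:290,190:350],None,fx=2.5,fy=2.5)
c=np.zeros((600,800,3),np.uint8)
c[:300,:400]=cv2.resize(im[170:270,285:418],(400,300),interpolation=cv2.INTER_CUBIC);c[:300,400:]=b
snap('wrist','w6');c[300:,:480]=cv2.resize(cv2.imread('pics/w6.png'),(480,300))
cv2.imwrite('pics/c6.png',c)
```

```text
t 9.18 frame [-92.8   0.9] z 54.9 tilt 60.2 yaw 0.8 roll 0.4 F [-1.5  9.4  3.4] w 0.05 q [ 0.01  0.71  1.95 -0.96  0.64  0.71]
```

View pics/c6.png

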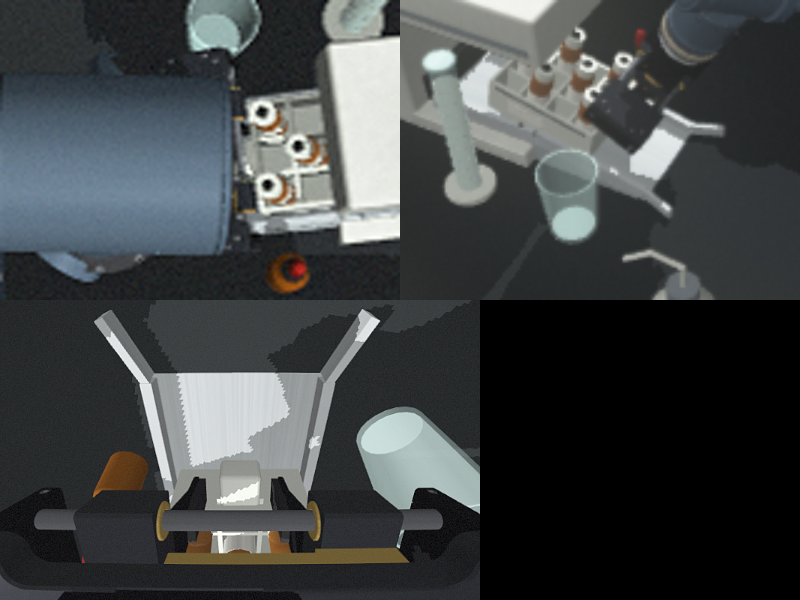

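{"op": "arm_command", "data": {
  "plan": [
    [0.1,-0.36,-0.02,0,0.001,0,5.0],
    [0.1,-0.36,-0.02,0,0.001,0,5.0],
    [0.1,-0.36,-0.02,0,0.001,0,5.0]
  ]
}}

```text
time: 9.6
position: [0.4861, -0.0455, 0.0587]
tool_rot: [-0.224, 0.667, -0.137, 0.697]
ft_force: [-1.0, 10.8, 4.3]
grip_width: 0.0495
```

Run:
```python
from go import *
where()
rows([pose(SP,-60,0,61)],5.0,step=.4)
```

```text
t 9.6 frame [-83.4   0.8] z 58.7 tilt 60.3 yaw 1.0 roll 0.5 F [-1.  10.8  4.3] w 0.0495 q [-0.01  0.7   1.95 -0.96  0.64  0.69]
[[0.16, -0.36, -0.01, -0.0, 0.001, -0.001, 5.0], [0.16, -0.36, -0.01, -0.0, 0.001, -0.001, 5.0], [0.16, -0.36, -0.01, -0.0, 0.001, -0.001, 5.0], [0.16, -0.36, -0.01, -0.0, 0.001, -0.001, 5.0], [0.16, -0.36, -0.01, -0.0, 0.001, -0.001, 5.0], [0.16, -0.36, -0.01, -0.0, 0.001, -0.001, 5.0]]
```

{"op": "arm_command", "data": {
  "plan": [
    [0.2,-0.35,-0.01,0,0.001,-0.001,5.0],
    [0.2,-0.35,-0.01,0,0.001,-0.001,5.0],
    [0.2,-0.35,-0.01,0,0.001,-0.001,5.0],
    [0.2,-0.35,-0.01,0,0.001,-0.001,5.0]
  ]
}}

```text
time: 10.1
position: [0.4878, -0.0598, 0.0613]
tool_rot: [-0.226, 0.667, -0.137, 0.697]
ft_force: [-0.2, -0.3, 0.6]
grip_width: 0.0502
```

Run:
```python
from go import *
where()
im2,_=snap('scene','s7')
c=np.zeros((600,800,3),np.uint8);c=cv2.resize(im2[170:270,190:340],(750,500),interpolation=cv2.INTER_CUBIC)
cv2.imwrite('pics/c7.png',c)
where()
```

```text
t 10.1 frame [-69.    0.7] z 61.3 tilt 60.2 yaw 1.2 roll 0.6 F [-0.2 -0.3  0.6] w 0.0502 q [-0.04  0.7   1.96 -0.98  0.63  0.68]
t 10.15 frame [-68.2   0.6] z 61.3 tilt 60.1 yaw 1.1 roll 0.5 F [-0.5  0.3 -0.2] w 0.05 q [-0.05  0.7   1.95 -0.98  0.63  0.68]
```

View pics/c7.png

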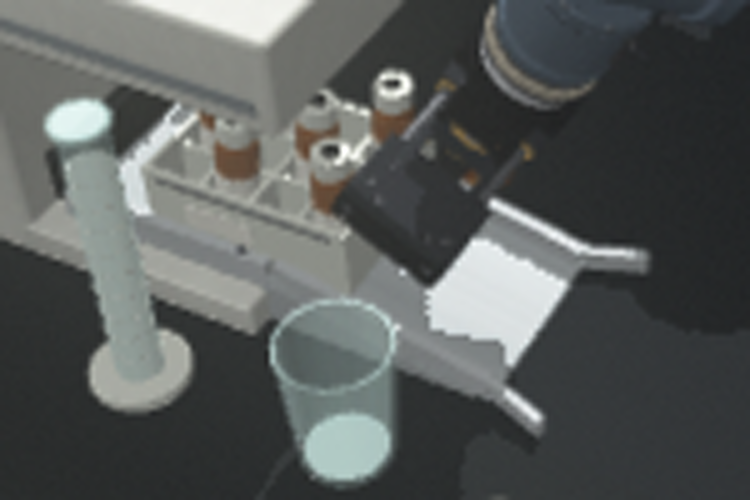

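Run:
```python
from go import *
rows([pose(SP,-24,1.5,64,60,-.5)],5.0,step=.65)
```

```text
[[0.28, -0.57, 0.01, 0.001, 0.002, -0.0, 5.0], [0.28, -0.57, 0.01, 0.001, 0.002, -0.0, 5.0], [0.28, -0.57, 0.01, 0.001, 0.002, -0.0, 5.0], [0.28, -0.57, 0.01, 0.001, 0.002, -0.0, 5.0], [0.28, -0.57, 0.02, 0.001, 0.002, -0.0, 5.0], [0.28, -0.57, 0.02, 0.001, 0.002, -0.0, 5.0], [0.28, -0.57, 0.02, 0.001, 0.002, -0.0, 5.0]]
```

{"op": "arm_command", "data": {
  "plan": [
    [0.28,-0.57,0.01,0.003,0.003,0,5.0],
    [0.28,-0.57,0.01,0.003,0.003,0,5.0],
    [0.28,-0.57,0.01,0.003,0.002,0,5.0],
    [0.28,-0.57,0.01,0.002,0.002,0,5.0],
    [0.28,-0.57,0.02,0.001,0.002,0,5.0],
    [0.28,-0.57,0.02,0.001,0.002,0,5.0]
  ]
}}

```text
time: 10.9
position: [0.4925, -0.1015, 0.063]
tool_rot: [-0.219, 0.672, -0.144, 0.693]
ft_force: [0.0, 3.6, -2.3]
grip_width: 0.05
```

Run:
```python
from go import *
where()
rows([pose(SP,-45,0,70),pose(SP,-90,0,100),pose(SP,-90,0,80)],5.0,step=2.5)
rows([pose(SP,-75,0,62)],0,step=1.2,start=pose(SP,-90,0,80))
```

```text
t 10.9 frame [-27.  -0.] z 63.0 tilt 60.2 yaw -0.9 roll 0.0 F [ 0.   3.6 -2.3] w 0.05 q [-0.13  0.69  1.94 -0.99  0.61  0.62]
[[-1.51, 1.21, -0.03, -0.015, -0.008, -0.003, 5.0], [-1.62, 0.8, -0.0, -0.0, 0.0, 0.0, 5.0], [-1.62, 0.8, -0.0, -0.0, 0.0, 0.0, 5.0], [-1.62, 0.8, -0.0, -0.0, 0.0, 0.0, 5.0], [1.73, 1.0, -0.0, -0.0, 0.0, 0.0, 5.0]]
[[1.15, -0.2, 0.0, 0.0, 0.0, 0.0, 0], [1.15, -0.2, 0.0, 0.0, 0.0, 0.0, 0]]
```

{"op": "arm_command", "data": {
  "plan": [
    [-1.1,1.6,0,-0.008,-0.004,0,5.0],
    [-1.1,1.6,0,-0.008,-0.004,0,5.0],
    [-1.0,1.6,0,0,0,0,5.0],
    [0,0,0,0,0,0,0],
    [0,0,0,0,0,0,0],
    [0,0,0,0,0,0,0],
    [0,0,0,0,0,0,0]
  ]
}}

```text
time: 11.78
position: [0.4873, -0.0505, 0.0696]
tool_rot: [-0.227, 0.67, -0.143, 0.692]
ft_force: [0.0, 0.2, -0.0]
grip_width: 0.0182
```

Run:
```python
from go import *
where()
rows([pose(SP,-46,0,65)],0,step=.6)
snap('wrist','w8')
```

```text
t 11.78 frame [-78.3   1.3] z 69.6 tilt 59.6 yaw -0.4 roll -0.1 F [ 0.   0.2 -0. ] w 0.0182 q [-0.02  0.68  1.94 -0.94  0.67  0.66]
[[0.34, -0.43, -0.02, -0.001, -0.001, 0.001, 0], [0.34, -0.43, -0.02, -0.001, -0.001, 0.001, 0], [0.34, -0.43, -0.02, -0.001, -0.001, 0.001, 0], [0.34, -0.43, -0.02, -0.001, -0.001, 0.001, 0], [0.34, -0.43, -0.02, -0.001, -0.001, 0.001, 0], [0.34, -0.43, -0.02, -0.001, -0.001, 0.001, 0]]
```

{"op": "arm_command", "data": {
  "plan": [
    [0,0,0,0,0,0,0],
    [0,0,0,0,0,0,0],
    [0.34,-0.43,-0.02,-0.001,-0.001,0.001,0],
    [0.34,-0.43,-0.02,-0.001,-0.001,0.001,0],
    [0.34,-0.43,-0.02,-0.001,-0.001,0.001,0],
    [0.34,-0.43,-0.02,-0.001,-0.001,0.001,0],
    [0.3,-0.43,-0.02,-0.001,-0.001,0.001,0],
    [0.3,-0.43,-0.02,-0.001,-0.001,0.001,0]
  ]
}}

```text
time: 12.82
position: [0.4905, -0.0829, 0.0654]
tool_rot: [-0.226, 0.669, -0.137, 0.695]
ft_force: [-1.4, 7.0, 5.5]
grip_width: 0.0004
```

Run:
```python
from go import *
where()
rows([pose(SP,-36,0,65)],0,step=.4)
```

```text
t 12.82 frame [-45.7   0.4] z 65.4 tilt 60.2 yaw 0.7 roll 0.2 F [-1.4  7.   5.5] w 0.0004 q [-0.09  0.69  1.95 -0.99  0.62  0.64]
[[0.17, -0.27, -0.01, 0.001, 0.002, -0.001, 0], [0.17, -0.27, -0.01, 0.001, 0.002, -0.001, 0], [0.17, -0.27, -0.01, 0.001, 0.002, -0.001, 0]]
```

{"op": "arm_command", "data": {
  "plan": [
    [0.17,-0.28,-0.01,0.001,0.002,-0.001,0],
    [0.17,-0.28,-0.01,0.001,0.002,-0.001,0],
    [0.17,-0.28,-0.01,0.001,0.002,-0.001,0]
  ]
}}

```text
time: 13.2
position: [0.4913, -0.0914, 0.0649]
tool_rot: [-0.225, 0.67, -0.138, 0.694]
ft_force: [0.0, 2.7, -2.3]
grip_width: 0.0008
```

Run:
```python
from go import *
where()
```

```text
t 13.2 frame [-37.2   0.1] z 64.9 tilt 60.2 yaw 0.3 roll 0.1 F [ 0.   2.7 -2.3] w 0.0008 q [-0.11  0.69  1.95 -1.    0.61  0.63]
```

{"op": "arm_command", "data": {
  "plan": [
    [0.16,-0.26,0,0,0,0,0],
    [0.08,-0.14,0,0,0,0,0],
    [0,0,0,0,0,0,0]
  ]
}}

```text
time: 13.58
position: [0.4918, -0.0947, 0.0649]
tool_rot: [-0.224, 0.669, -0.137, 0.696]
ft_force: [-0.9, 4.6, 2.8]
grip_width: 0.0003
```

Run:
```python
from go import *
where()
rows([pose(SP,-75,0,80),pose(SP,-110,0,130)],0,step=2.5)
```

```text
t 13.57 frame [-33.9   0.2] z 64.9 tilt 60.4 yaw 0.5 roll 0.3 F [-0.9  4.6  2.8] w 0.0003 q [-0.12  0.69  1.95 -1.    0.6   0.62]
[[-1.67, 1.42, -0.01, -0.001, 0.002, -0.003, 0], [-1.68, 1.41, -0.01, -0.001, 0.002, -0.003, 0], [-2.03, 0.18, -0.0, 0.0, -0.0, -0.0, 0], [-2.03, 0.18, 0.0, 0.0, -0.0, -0.0, 0], [-2.03, 0.18, -0.0, 0.0, -0.0, -0.0, 0]]
```

{"op": "arm_command", "data": {
  "plan": [
    [-1.67,1.42,0,-0.003,0,-0.003,0],
    [-1.68,1.41,0,-0.003,0,-0.003,0],
    [-2.03,0.6,0,-0.003,0,0,0],
    [-2.5,0.6,0,0,0,0,0],
    [-3,0.6,0,0,0,0,0],
    [-3,0.6,0,0,0,0,0],
    [0,0,0,0,0,0,0],
    [0,0,0,0,0,0,0]
  ]
}}

```text
time: 14.58
position: [0.4764, 0.0156, 0.1615]
tool_rot: [-0.231, 0.671, -0.14, 0.69]
ft_force: [0.3, -0.6, -0.5]
grip_width: 0.0006
```

Run:
```python
from go import *
where()
w,_=snap('wrist','w9');s,_=snap('scene','s9')
c=np.zeros((600,800,3),np.uint8)
c[:300,:480]=cv2.resize(w,(480,300))
# zoom on the expected lug/tail area
P=world(SP,[(-26,0,75),(4,55,78),(4,-55,78),(4,55,28),(79,0,53)])
pw=proj('w9',P);ps=proj('s9',P);print(pw.round(1),ps.round(1))
u,v=pw[0].astype(int);print(u,v)
x0,y0=max(0,u-100),max(0,min(400-125,v-62));print('wcrop',x0,y0)
c[300:,:480]=cv2.resize(w[y0:y0+125,x0:x0+200],(480,300),interpolation=cv2.INTER_CUBIC)
u,v=ps[1].astype(int);x0,y0=u-50,v-50;print('scrop',x0,y0)
c[:320,480:]=cv2.resize(s[y0:y0+100,x0:x0+100],(320,320),interpolation=cv2.INTER_CUBIC)
cv2.imwrite('pics/c9.png',c)
for fn in('w9','s9'):
    C,ok=cloud(fn);L=C.reshape(-1,3)[ok.ravel()];d=L[:,:2]-SP[:2];c_,s_=np.cos(SP[2]),np.sin(SP[2])
    x=d@[c_,s_]*1000;y=d@[-s_,c_]*1000;z=L[:,2]*1000
    m=(abs(y)<13)&(x>-50)&(x<2)&(z>45)&(z<110);print(fn,m.sum())
    for a in range(-40,4,4):
        k=m&(x>=a)&(x<a+4)
        if k.sum()>3: print(a,k.sum(),np.percentile(z[k],[10,50,90]).round(1))
```

```text
t 14.57 frame [-145.3   -1.1] z 161.5 tilt 59.6 yaw -0.5 roll -0.4 F [ 0.3 -0.6 -0.5] w 0.0006 q [ 0.12  0.51  1.87 -0.7   0.9   0.48]
[[318.3 244. ]
 [367.  261.7]
 [269.2 260.9]
 [362.9 226.4]
 [317.9 274.3]] [[259.4 205.6]
 [241.6 212.8]
 [260.3 192.1]
 [243.6 224. ]
 [232.9 201. ]]
318 244
wcrop 218 182
scrop 191 162
w9 159
-28 127 [55.6 59.8 63.6]
-24 32 [54.7 58.  61.7]
s9 64
-28 20 [61.  65.8 74.6]
-24 8 [70.8 75.5 76.5]
-20 6 [73.8 76.4 77.7]
-16 8 [72.8 75.9 76.9]
-12 8 [74.3 77.4 78.7]
-8 4 [74.2 75.6 76.4]
-4 5 [73.2 74.5 75.1]
0 5 [72.9 76.5 76.6]
```

View pics/c9.png

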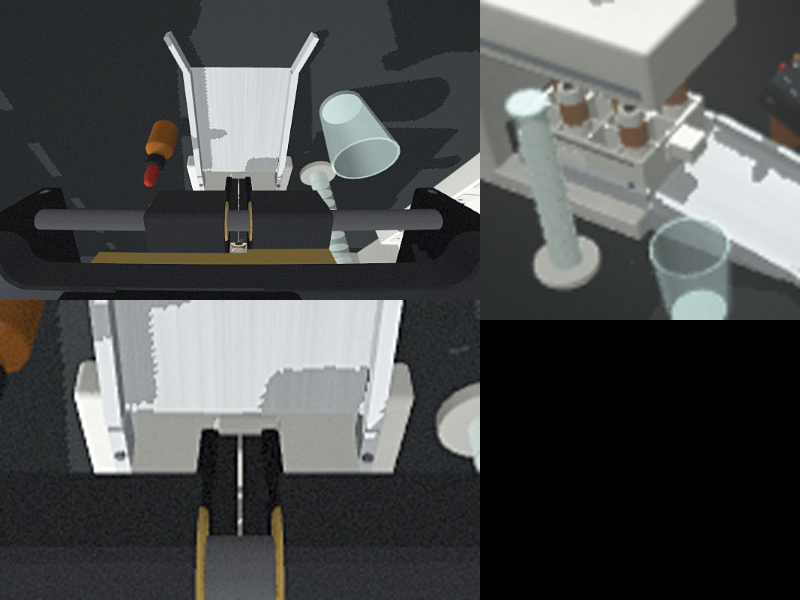

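Run:
```python
from go import *
K=world(SP,[(55,0,262)])[0];print(K,tri(('t0',(431.1,205.9)),('s0',(231,153.5))),proj('s0',K[None]),dep('t0',(431,206)))
rows([pose(SP,-145,0,340,70),pose(SP,55,0,300,90)],0,step=4.5)
```

```text
[ 0.5029333  -0.18287346  0.262     ] (array([ 0.50424018, -0.18261615,  0.25245105]), [np.float64(0.0032609897831995635), np.float64(0.0032609897831996394)]) [[229.63341202 150.27554205]] [ 0.50403783 -0.18256025  0.26273956]
[[-3.85, -2.27, -0.01, 0.002, -0.001, 0.046, 0], [-3.95, -2.09, 0.0, 0.002, -0.001, 0.046, 0], [-4.04, -1.91, 0.01, 0.002, -0.001, 0.046, 0], [-4.12, -1.72, 0.02, 0.002, -0.001, 0.046, 0], [2.12, -3.49, 0.0, 0.0, -0.0, 0.07, 0], [1.87, -3.62, 0.0, 0.0, -0.0, 0.07, 0], [1.61, -3.75, 0.0, 0.0, -0.0, 0.07, 0], [1.35, -3.85, 0.0, 0.0, -0.0, 0.07, 0], [1.08, -3.93, -0.0, 0.0, -0.0, 0.07, 0]]
```

{"op": "arm_command", "data": {
  "plan": [
    [-3.85,-2.27,-0.01,0.002,-0.001,0.046,0],
    [-3.95,-2.09,0.0,0.002,-0.001,0.046,0],
    [-4.04,-1.91,0.01,0.002,-0.001,0.046,0],
    [-4.12,-1.72,0.02,0.002,-0.001,0.046,0],
    [2.12,-3.49,0,0,0,0.07,0],
    [1.87,-3.62,0,0,0,0.07,0],
    [1.61,-3.75,0,0,0,0.07,0],
    [1.35,-3.85,0,0,0,0.07,0],
    [1.08,-3.93,0,0,0,0.07,0],
    [0,0,0,0,0,0,0],
    [0,0,0,0,0,0,0]
  ]
}}

```text
time: 16.05
position: [0.4979, -0.1981, 0.2904]
tool_rot: [-0.033, 0.715, 0.047, 0.697]
ft_force: [-0.2, 0.1, 0.3]
grip_width: 0.0005
```

Run:
```python
from go import *
where()
rows([pose(SP,55,0.5,270,90)],0,step=1)
```

```text
t 16.05 frame [69.5 -6.9] z 290.4 tilt 88.2 yaw 226.4 roll -1.3 F [-0.2  0.1  0.3] w 0.0005 q [-0.59  0.34  1.55  0.    1.28 -0.7 ]
[[0.68, 0.47, 0.26, -0.005, -0.008, -0.007, 0], [0.68, 0.47, 0.25, -0.005, -0.008, -0.007, 0], [0.68, 0.48, 0.25, -0.005, -0.008, -0.007, 0]]
```

{"op": "arm_command", "data": {
  "plan": [
    [0.5,0.47,0.26,-0.005,-0.008,-0.007,0],
    [0.5,0.47,0.25,-0.005,-0.008,-0.007,0],
    [0.4,0.48,0.25,-0.005,-0.008,-0.007,0],
    [0,0,0,0,0,0,0],
    [0,0,0,0,0,0,0]
  ]
}}

```text
time: 16.68
position: [0.5032, -0.177, 0.2756]
tool_rot: [-0.048, 0.705, 0.048, 0.706]
ft_force: [0.4, -0.1, -0.6]
grip_width: 0.0007
```

Run:
```python
from go import *
where()
rows([pose(SP,55,0.5,264,90)],0,step=.5)
```

```text
t 16.68 frame [49.2  1. ] z 275.6 tilt 89.9 yaw 90.3 roll 0.1 F [ 0.4 -0.1 -0.6] w 0.0007 q [-0.55  0.34  1.6   0.    1.2  -0.68]
[[0.39, -0.19, -0.02, 0.003, 0.0, -0.0, 0], [0.39, -0.19, -0.02, 0.003, 0.0, -0.0, 0], [0.39, -0.19, -0.02, 0.003, 0.0, -0.0, 0]]
```

{"op": "arm_command", "data": {
  "plan": [
    [0.2,-0.25,-0.02,0,0,0,0],
    [0.2,-0.2,-0.02,0,0,0,0],
    [0.3,0,0,0,0,0,0],
    [0,0,0,0,0,0,0]
  ]
}}

```text
time: 17.18
position: [0.5037, -0.1826, 0.2684]
tool_rot: [-0.048, 0.705, 0.048, 0.706]
ft_force: [-0.3, 0.2, -0.0]
grip_width: 0.0003
```

Run:
```python
from go import *
where()
```

```text
t 17.18 frame [54.8  0.8] z 268.4 tilt 89.9 yaw 67.8 roll 0.1 F [-0.3  0.2 -0. ] w 0.0003 q [-0.56  0.35  1.6   0.    1.19 -0.69]
```

{"op": "arm_command", "data": {
  "plan": [
    [0.3,0,0,0,0,0,0],
    [0.3,0,0,0,0,0,0],
    [0.3,0,0,0,0,0,0],
    [0.2,0,0,0,0,0,0]
  ]
}}

```text
time: 17.68
position: [0.5038, -0.1828, 0.2574]
tool_rot: [-0.048, 0.705, 0.047, 0.706]
ft_force: [-1.1, -0.9, 3.8]
grip_width: 0.0004
```

{"op": "arm_command", "data": {
  "plan": [
    [0.2,0,0,0,0,0,0],
    [0.2,0,0,0,0,0,0]
  ]
}}

```text
time: 17.92
position: [0.5039, -0.1829, 0.2561]
tool_rot: [-0.049, 0.704, 0.047, 0.707]
ft_force: [-4.4, 1.0, 17.5]
grip_width: 0.0003
```

{"op": "arm_command", "data": {
  "plan": [
    [0.05,0,0,0,0,0,0],
    [0,0,0,0,0,0,0],
    [0,0,0,0,0,0,0],
    [-0.5,0,0,0,0,0,0],
    [-1.5,0,0,0,0,0,0],
    [-3,0,0,0,0,0,0],
    [-3,0,0,0,0,0,0],
    [-2,0,0,0,0,0,0],
    [0,0,0,0,0,0,0],
    [0,0,0,0,0,0,0]
  ]
}}

```text
time: 19.18
position: [0.5036, -0.1825, 0.3607]
tool_rot: [-0.049, 0.704, 0.047, 0.707]
ft_force: [0.1, -0.2, -0.4]
grip_width: 0.0003
```

Run:
```python
from go import *
where()
s,_=snap('scene','s10');t,_=snap('top','t10')
c=np.zeros((600,800,3),np.uint8)
c[:400,:500]=cv2.resize(s[110:270,150:350],(500,400),interpolation=cv2.INTER_CUBIC)
c[400:,:320]=cv2.resize(t,(320,200))
cv2.imwrite('pics/c10.png',c)
C,ok=cloud('s10');L=C.reshape(-1,3)[ok.ravel()];d=L[:,:2]-SP[:2];c_,s_=np.cos(SP[2]),np.sin(SP[2])
x=d@[c_,s_]*1000;y=d@[-s_,c_]*1000;z=L[:,2]*1000
m=(abs(y)<13)&(x>-23)&(x<2)&(z>45)&(z<110);print('lug top',np.median(z[m]))
m=(abs(y)<13)&(x>-32)&(x<-20)&(z>55)&(z<70);print('lug end x',np.median(x[m]))
m=(y>48)&(y<62)&(x>-10)&(x<160)&(z>64)&(z<90)
for a in range(-8,160,20):
    k=m&(x>=a)&(x<a+20); print(a,k.sum(),np.percentile(z[k],90).round(1) if k.sum() else None)
```

```text
t 19.18 frame [54.7  0.8] z 360.7 tilt 89.7 yaw 57.7 roll 0.2 F [ 0.1 -0.2 -0.4] w 0.0003 q [-0.56  0.27  1.47  0.    1.41 -0.69]
lug top 75.79287388301032
lug end x -24.805538404859757
-8 14 80.5
12 31 86.9
32 24 78.0
52 23 79.3
72 26 85.6
92 30 83.9
112 0 None
132 0 None
152 2 68.6
```

View pics/c10.png

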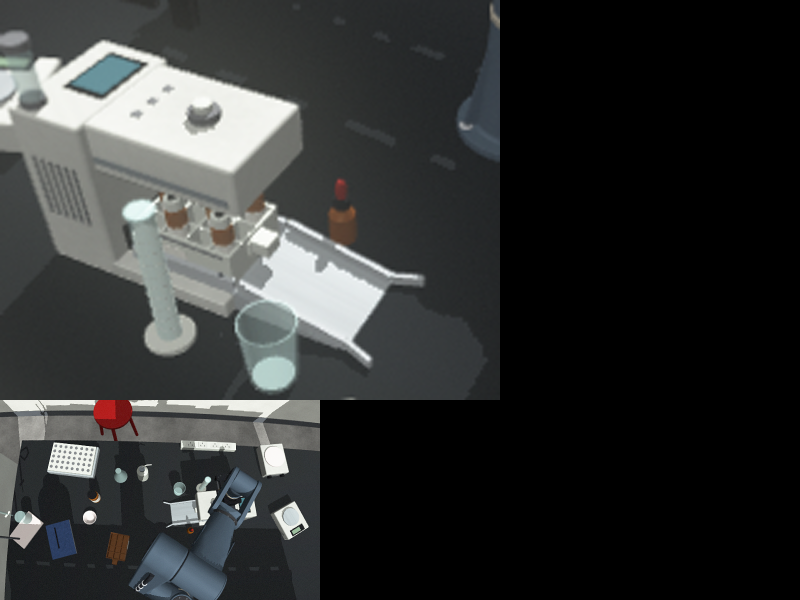

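```bash
python3 -c "
from h import *
print(workorder.hand_in())"
```

```text
the job is handed in; nothing more can be done
None
```

The crate is loaded and home on the deck, the start key has been pressed and released, and the job is handed in at about 19 s.

- **Loading:** I gripped the crate by its lug and slid and turned it to the ramp foot, lug end last. I then pushed on the tail wall with open fingers up the ramp and over the lip. The last stretch was pushed with shut fingers on the lug end, tilted to stay under the head.
- **Crate check:** The lug top measured about 76 mm above the bench against 75 expected. The lug end was at x about −25 to −26 mm, which puts the crate's middle at roughly x 79–80 mm. The crate sits behind the lip and looks level. The lug-top depths were flat, but the side-rim depths were too noisy (78 to 87 mm) to confirm it.
- **Start key:** It bottomed firmly at z = 256 mm with 17.5 N, was held briefly, then let go. The arm is clear above it and touching nothing.
- **Glassware:** Every vial visible in the last pictures is standing. The head hides part of the crate, so not all six could be seen at the end. The other glassware and the brown look-alike look undisturbed.

Two things disagreed:
- **Ramp force:** Near the lip the push force rose to about 14 N, then fell away when the crate tipped over. No contact with anything else showed.
- **Key height:** A rough two-view measurement of the key gave 252 mm against the 262 mm listed, while depth gave 263 mm. The pressing contact agreed with about 262.

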